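# Roll the hex bar until its red face is on top

### The arm

A 6-joint arm with a two-finger parallel gripper is mounted at the origin on a cart in front of the work surface, level with it; the furniture and walls round the work are solid. World frame = base frame: x ahead of the robot, y to its left, z up, the work surface at z = 0. Lengths are in m, angles in rad, forces in N, time in s.
With the tool pointing down it reaches from about 0.225 to 0.875 m from the base axis. Payload 3.4 kg.
Tool frame: the origin (TCP) lies at the very end of the fingers, on their centre line; the grasp point (between the pads) lies 19 mm behind it; x points along the fingers, z is the direction in which the jaws open and shut, and the axes are right-handed (so a half turn about x gives the same grasp; the last joint's range is limited). The gripper opens to 85 mm and grips with 20 to 120 N. Pads are 22 mm wide; open, the fingers measure 114 mm over their backs; the gripper's body (76 mm by 85 mm) begins 54 mm behind the grasp point. The pads swing forward as they close: fully open they stand 13 mm farther back than shut.
Start: joints at [1.19, 0.276, 1.505, -0, 1.361, -0.121], TCP at [0.148, 0.556, 0.231] pointing down, gripper open.
Joint ranges: [-2.89, 2.89], [-0.75, 2.08], [0.22, 2.7], [-1.18, 4.32], [0.11, 2.71], [-2.7, 2.7]. Speed limits (rad/s): [2.57, 2.57, 3.14, 3.14, 3.14, 3.14].

### API

Orientations are given as a unit quaternion [w, x, y, z].
In Python, from rig import manip, viewer, finder gives the robot as it stands.
- The arm moves only by the tool move_arm, never from a script. Its argument "rows" is a list of rows, each a list of 3 entries, a list of its own where there are three numbers: the shift along the tool's x, y, z in mm, then the turn about the tool's x in rad, then the finger opening in mm, from 0 to 85.4. A call has 1 to 8 rows; each row is the pose to reach, as a shift and turn from the pose measured when the call began, along the tool's axes at that moment; what a row does not reach only later rows make up. A row lasts 1/12 s, in which the tool goes at most 41.7 mm and 7.16 degrees, less where a joint would pass 70% of its speed; a pose out of reach is approached as far as the arm can. A call with a gripper value outside its range is refused whole. The fingers move at their own pace and stop on an object; "force" is the grip in N (left out, the last holds). Time passes only in rows, so rows that repeat a pose let the fingers close. It gives the time, the measured TCP pose, the force and the opening at its end, in the units of the state.
- manip.get_state(): the state, without advancing time (a new reading comes with each control period).
- viewer.get_image(name): name is "scene" or "side" or "wrist"; returns the picture (480x640x3 uint8, red, green, blue); there is no depth.
- viewer.get_calibration(name): a dict with "mtx" (3x3 intrinsics, pixels), "k1" (the pictures are not rectified: a ray, as slopes to the right and down, at radius r is drawn at 1 + k1 r^2 times it, then the intrinsics apply), "R" (3x3) and "t" (3): a world point X has camera coordinates R X + t. Camera axes: x right, y down, z forward; pixel columns grow to the right and rows downward; lengths in m; the calibration is good to about 2 mm. A picture is of the moment at which its call begins: read the wrist's pose just before it. get_calibration takes no time and is no camera call; for the wrist camera it gives the pose at the moment of the call.
- manip.sign_off(): hands the job in, once; it reports no verdict.
Trained networks look in the newest picture that a camera, given by its name, has taken for a name from the list of things; names that differ only in an ending like _2 or _b are one class to them, and where a whole thing is asked for, a point or a joint stands for the part that bears it (a point fixed in the world has none). Each returns a list of dicts, best first, with "score" (0 to 1); they miss things now and then, are a little off and sometimes report something else, mostly with a low value. They report only what shows in the picture. A call takes as long as a camera call. They do not tell look-alikes from the thing itself.
- finder.look_for(target, camera): "centre" ([column, row] in pixels, amid what is visible of it).
- finder.trace(target, camera): "mask" (480x640 bool, what is visible of it) and "centre" ([column, row] in pixels, amid what is visible of it).
The state is a dict: "clock": time; "qpos": joint angles; "qd": joint speeds; "effort": joint torques, N m; "position": TCP position; "ee_rot": TCP orientation; "contact_force": force on the tool from outside, world axes, zero at the start; "moment": the same for the moment, N m; "width": finger opening in m.
Only numpy, scipy, OpenCV 4.12 (cv2) and the standard library are available. Lean on these libraries where they do the work, as an engineer would, in place of code of your own. Each camera call takes 0.05 s, during which the arm holds its last target.

### The job

Two hexagonal aluminium bars lie on the black bench mat, one with a red marked face and one with a blue marked face. Roll the bar with the red face over by one flat so that the red face lies on top, level, ready for centre punching. Roll it on the mat rather than picking it up, keep it on the mat, and leave the bar with the blue face as it lies.

Things in the scene. Friction and masses are not known exactly. Their poses are not given: they have to be found in the camera images.
- bar_red_center (a point): Centre of the bar to turn: solid regular hexagon of aluminium, 40 mm across flats (flats 23 mm wide), 100 mm long plus a round 30 mm end, 5 mm long, at each end; 0.35 kg. It lies loose on one flat; this point is 20 mm above the mat. y axis: along the bar. It tips over its bottom edge on the side away from the red face and rests 23 mm farther that way. The mat is not slippery.
- bar_red_mark (a point): Centre of the red painted face (18 x 92 mm of red, thin scribed lines), on its surface, 20 mm from the bar's axis. z axis: straight out of the face; y axis: along the bar. At the start it is an upper slanting flat: z points 60 degrees away from straight up, towards the robot or partly to one side. With the face on top, z points straight up.
- bar_blue_center (a point): Centre of the other bar, the same in all but its marked face, which is blue; 20 mm above the mat, y axis along the bar. It is loose and must be left as it lies.
- mat: The black rubber bench mat, fixed to the table, 240 mm (its x) by 400 mm (its y) and 3 mm thick; origin at the centre of its underside, level with the table top. Both bars lie on it.
Things that resemble listed ones, but are neither listed nor needed, are in the scene too. What is shaped like the part that bears bar_red_center but turquoise or yellow is not meant.

How it is judged:
At the end, for the whole second after the job is handed in: The red face of the bar lies on top, level within 10 degrees, the bar resting flat on the mat with its centre over the mat, released and at rest; the bar with the blue face is within 15 mm of where it lay (angle between bar_red_mark's own z axis and vertical below 0.17 rad and height (world z) of bar_red_mark between 0.039 and 0.047 m and x of bar_red_center in the frame of mat between -0.12 and 0.12 m and y of bar_red_center in the frame of mat between -0.2 and 0.2 m and linear speed of bar_red below 0.01 m/s and distance of bar_blue_center from where it was at the start of the episode below 0.015 m); the robot touches nothing.
It fails at once if the bar with the red face is picked up: its centre comes more than 65 mm above the table (it is rolled on the mat) (height (world z) of bar_red_center above 0.065 m).
It fails at once if the bar with the blue face is shoved more than 20 mm or tipped over (distance of bar_blue_center from where it was at the start of the episode above 0.02 m).
It also fails if it takes over 29 s, if anything falls off the work surface, if the arm or the gripper's body presses on something with over 40 N, if the wrist force passes 120 N, or if a joint passes its speed limit or range.

## Working session

There is one attempt and no reset: what is moved stays moved. The work goes in short steps, Python scripts to look and compute and a tool call to move; the robot and the scene stay as the last step left them, time stands still between calls to the robot, and variables do not carry over. Pictures are saved under pics/ and viewed, and the job is handed in when it is done.

Besides the shell and the picture viewer there is one more tool, called after ">>>" as a command line: name --argument value ..., lists and objects as JSON in quotes. move_arm: Moves the arm, as the interface text tells. Its arguments: {"type":"object","properties":{"rows":{"type":"array"},"force":{"type":"number"}},"required":["rows"]}

```bash
mkdir -p pics; ls
python3 - <<'E'
from rig import manip, viewer, finder
import cv2
s=manip.get_state();print(s['clock'],s['position'],s['ee_rot'],s['width'])
for n in ['scene','side','wrist']:
    im=viewer.get_image(n);cv2.imwrite(f'pics/{n}0.png',im[:,:,::-1])
    c=viewer.get_calibration(n);print(n,c)
    for t in ['bar_red_mark','bar_red_center','bar_blue_center','mat']:
        print(t,[(round(d['score'],2),d['centre']) for d in finder.look_for(t,n)])
print(manip.get_state()['clock'])
E
```

```text
pics
0.0 [0.14751113 0.55523261 0.23044696] [ 0.56000965 -0.4313474   0.56109118  0.43070326] 0.08585946086085118
scene {'mtx': array([[612.11531793,   0.        , 321.25053464],
       [  0.        , 612.11531793, 228.56777381],
       [  0.        ,   0.        ,   1.        ]]), 'k1': -0.19100033545614314, 'R': array([[-0.57613709, -0.81734045,  0.00454277],
       [-0.37401745,  0.25869205, -0.8906118 ],
       [ 0.72675787, -0.51481356, -0.45474168]]), 't': array([0.29902287, 0.20664738, 0.64075255])}
bar_red_mark [(0.88, [283.1, 308.4]), (0.87, [402.1, 189.4]), (0.83, [186.8, 248.6])]
bar_red_center [(0.87, [404.7, 188.4]), (0.72, [281.4, 306.1])]
bar_blue_center [(0.94, [309.9, 222.2])]
mat [(0.84, [336.5, 217.7])]
side {'mtx': array([[481.09987693,   0.        , 309.63148762],
       [  0.        , 481.09987693, 234.59733733],
       [  0.        ,   0.        ,   1.        ]]), 'k1': -0.0009817473214020118, 'R': array([[-0.99999409,  0.00202191,  0.00277905],
       [-0.00117418,  0.55896966, -0.82918728],
       [-0.00322994, -0.82918564, -0.55896398]]), 't': array([0.46705578, 0.017892  , 0.90708967])}
bar_red_mark [(0.65, [271.1, 180.3]), (0.63, [382.6, 299.4])]
bar_red_center [(0.85, [272.5, 179.0]), (0.81, [384.0, 296.9]), (0.76, [244.7, 321.3])]
bar_blue_center [(0.66, [271.3, 235.7]), (0.4, [250.0, 231.2])]
mat [(0.66, [249.8, 230.6])]
wrist {'mtx': array([[380.53019657,   0.        , 322.3750694 ],
       [  0.        , 380.53019657, 243.06837073],
       [  0.        ,   0.        ,   1.        ]]), 'k1': -0.008194231235654752, 'R': array([[ 2.55872269e-01,  9.66710448e-01,  5.40477741e-04],
       [ 9.25610155e-01, -2.45154914e-01,  2.88348590e-01],
       [ 2.78882095e-01, -7.32801363e-02, -9.57525351e-01]]), 't': array([-0.57532504, -0.03696262,  0.37884171])}
bar_red_mark []
bar_red_center []
bar_blue_center []
mat []
0.75
```

View pics/scene0.png

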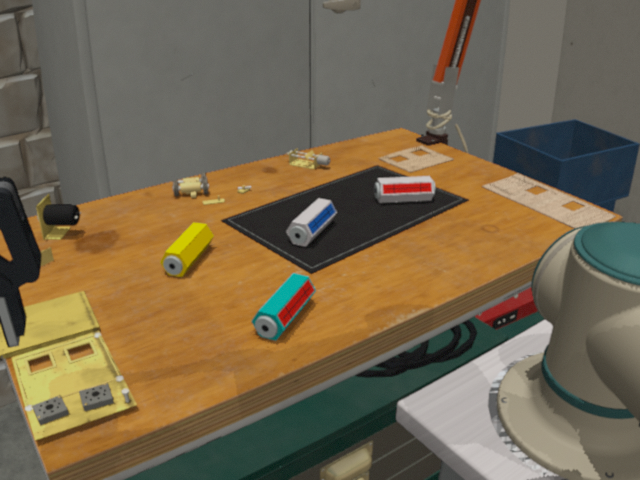

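View pics/side0.png

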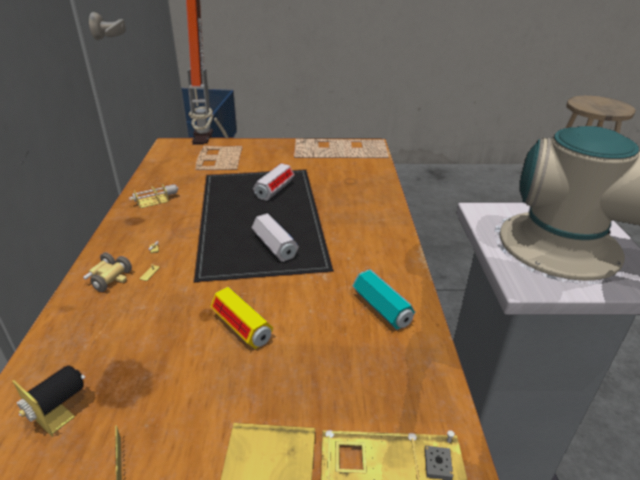

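View pics/wrist0.png

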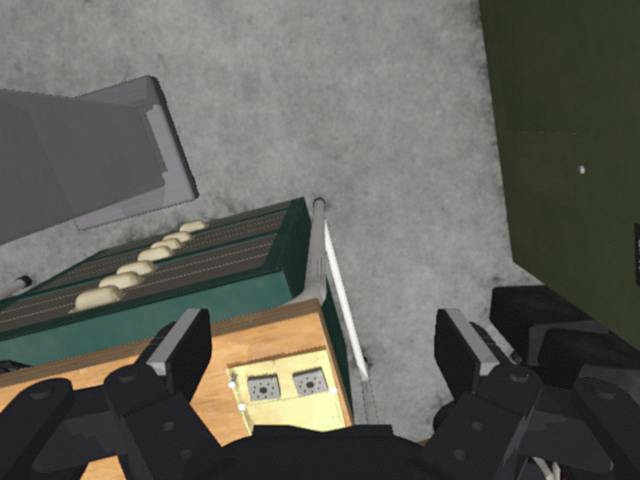

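The red-marked candidates are the aluminium bar on the mat (scene 404,189; side 273,181), the turquoise bar (scene 283,308) and the yellow bar (side 242,321). I choose the aluminium one on the mat. The blue bar is at scene 310,222. Next is a close crop and a pose fit.

```bash
cat > h.py <<'E'
import numpy as np, cv2
from scipy.optimize import least_squares
from rig import manip, viewer, finder
def proj(c,X):
    P=np.asarray(X)@c['R'].T+c['t']; s=P[:,:2]/P[:,2:]
    r2=(s**2).sum(1,keepdims=True); s=s*(1+c['k1']*r2)
    return s@c['mtx'][:2,:2].T+c['mtx'][:2,2]
def redmask(im,box):
    h=cv2.cvtColor(im,cv2.COLOR_RGB2HSV); m=((h[...,0]<10)|(h[...,0]>170))&(h[...,1]>120)&(h[...,2]>60)
    z=np.zeros(m.shape,bool); a,b,c,d=box; z[b:d,a:c]=m[b:d,a:c]; return z
def bluemask(im,box):
    h=cv2.cvtColor(im,cv2.COLOR_RGB2HSV); m=(abs(h[...,0].astype(int)-110)<15)&(h[...,1]>120)&(h[...,2]>50)
    z=np.zeros(m.shape,bool); a,b,c,d=box; z[b:d,a:c]=m[b:d,a:c]; return z
def barpts(x,y,yaw,tilt,z=.023):
    # yaw: direction of bar axis; mark normal horizontally = axis rotated -90deg; tilt from vertical
    u=np.array([np.cos(yaw),np.sin(yaw),0]); n=np.array([np.sin(yaw),-np.cos(yaw),0])
    c=np.array([x,y,z]); up=np.array([0,0,1])
    nn=np.cos(tilt)*up+np.sin(tilt)*n; tt=np.cos(tilt)*n-np.sin(tilt)*up
    mark=[c+.02*nn+a*.046*u+b*.009*tt for a,b in((1,1),(1,-1),(-1,-1),(-1,1))]
    hexa=[c+a*.05*u+.0231*(np.cos(t)*up+np.sin(t)*n) for a in(-1,1) for t in np.deg2rad(30+60*np.arange(6))]
    ends=[c+a*.055*u+.015*(np.cos(t)*up+np.sin(t)*n) for a in(-1,1) for t in np.linspace(0,6.28,24)]
    return np.array(mark),np.array(hexa),np.array(ends),nn
def feat(poly):
    m=cv2.moments(np.round(poly*16).astype(np.float32).reshape(-1,1,2)); A=m['m00']; 
    return np.array([m['m10']/A/16,m['m01']/A/16]),np.array([[m['mu20'],m['mu11']],[m['mu11'],m['mu02']]])/A/256
def mfeat(mask):
    ys,xs=np.nonzero(mask); return np.array([xs.mean(),ys.mean()]),np.cov(np.c_[xs,ys].T)
E
python3 - <<'E'
from h import *
ims={n:cv2.imread(f'pics/{n}0.png')[:,:,::-1].copy() for n in('scene','side')}
cal={n:viewer.get_calibration(n) for n in ims}
def fit(ms,p0,tilt):
    def res(p):
        o=[]
        for n,m in ms.items():
            mu,C=feat(proj(cal[n],barpts(*p,tilt)[0])); a,B=mfeat(m)
            o+=list(mu-a); w,v=np.linalg.eigh(B); d=v[:,1]; e=np.linalg.eigh(C)[1][:,1]
            o.append((d[0]*e[1]-d[1]*e[0])*15)
        return o
    r=least_squares(res,p0); return r
R={n:redmask(ims[n],b) for n,b in(('scene',(365,165,445,215)),('side',(245,155,300,205)))}
B={'scene':bluemask(ims['scene'],(280,190,345,250))}
print([m.sum() for m in R.values()],B['scene'].sum())
best=None
for y0 in np.arange(0,6.3,.4):
    r=fit(R,[.5,-.2,y0],np.pi/3)
    if best is None or r.cost<best.cost: best=r
print('red',best.x,best.cost,best.fun.round(2))
bb=None
for y0 in np.arange(0,6.3,.4):
  for t in (np.pi/3,):
    r=fit(B,[.5,0,y0],t)
    if bb is None or r.cost<bb.cost: bb=r
print('blue',bb.x,bb.cost,bb.fun.round(2))
for n in ims:
    o=ims[n][:,:,::-1].copy(); o=cv2.resize(o,None,fx=4,fy=4,interpolation=cv2.INTER_CUBIC)
    for x in(best.x,bb.x):
        mk,h,e,_=barpts(*x,np.pi/3)
        q=lambda P:np.round(proj(cal[n],P)*4+2).astype(int).reshape(-1,1,2)
        cv2.polylines(o,[q(mk)],True,(0,255,0));
        for pts in(h[:6],h[6:],e[:24],e[24:]):cv2.polylines(o,[q(pts)],True,(255,255,0))
    a,b=(265,150) if n=='scene' else (200,140)
    cv2.imwrite(f'pics/crop_{n}.png',o[b*4:b*4+500,a*4:a*4+780])
E
```

```text
[np.int64(420), np.int64(191)] 282
red [ 0.5 -0.2  1.2] 58.28338052450729 [ 7.77  2.86 -0.92  6.4  -0.98 -2.3 ]
blue [0.5 0.  2. ] 9.844306148480335 [-2.95  2.6   2.06]
```

```bash
sed -i 's/np.round(poly\*16)/(poly*16)/' h.py
cat > fit.py <<'E'
from h import *
import sys
def fit(ms,cal,p0,tilt,z=.023):
    def res(p):
        o=[]
        for n,m in ms.items():
            mu,C=feat(proj(cal[n],barpts(*p,tilt,z)[0])); a,B=mfeat(m)
            o+=list(mu-a); d=np.linalg.eigh(B)[1][:,1]; e=np.linalg.eigh(C)[1][:,1]
            o.append((d[0]*e[1]-d[1]*e[0])*15)
        return o
    return least_squares(res,p0,diff_step=1e-3)
def best(ms,cal,p0,tilt):
    rs=[fit(ms,cal,[*p0,y],tilt) for y in np.arange(0,6.3,.3)]
    rs.sort(key=lambda r:r.cost); return rs[0]
def overlay(ims,cal,xs,tag,tilts):
  for n in ims:
    o=cv2.resize(ims[n][:,:,::-1].copy(),None,fx=4,fy=4,interpolation=cv2.INTER_CUBIC)
    for x,t in zip(xs,tilts):
        mk,h,e,_=barpts(*x,t)
        q=lambda P:np.round(proj(cal[n],P)*4+2).astype(int).reshape(-1,1,2)
        cv2.polylines(o,[q(mk)],True,(0,255,0))
        for pts in(h[:6],h[6:],e[:24],e[24:]):cv2.polylines(o,[q(pts)],True,(255,255,0))
    a,b=(265,150) if n=='scene' else (200,140)
    cv2.imwrite(f'pics/{tag}_{n}.png',o[b*4:b*4+500,a*4:a*4+780])
E
python3 - <<'E'
from fit import *
ims={n:cv2.imread(f'pics/{n}0.png')[:,:,::-1].copy() for n in('scene','side')}
cal={n:viewer.get_calibration(n) for n in ims}
R={n:redmask(ims[n],b) for n,b in(('scene',(365,165,445,215)),('side',(245,155,300,205)))}
B={'scene':bluemask(ims['scene'],(280,190,345,250))}
r=best(R,cal,[.5,-.2],np.pi/3); b=best(B,cal,[.5,0],np.pi/3)
print(r.x,r.cost,r.fun.round(2)); print(b.x,b.cost)
overlay(ims,cal,[r.x,b.x],'crop',[np.pi/3]*2)
E
```

```text
[ 0.51573115 -0.19288923  7.35915581] 0.506880681439643 [ 0.29  0.79 -0.06 -0.54  0.04 -0.  ]
[ 0.50640009 -0.01127161  2.11568737] 1.4026913095153087e-11
```

View pics/crop_scene.png

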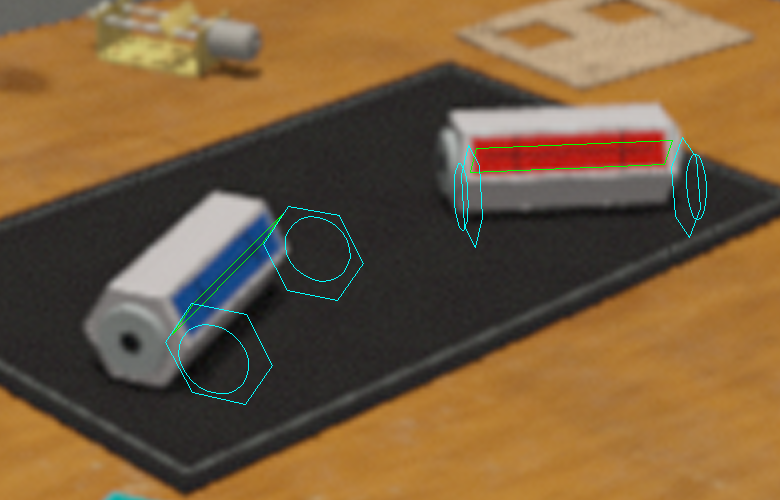

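View pics/crop_side.png

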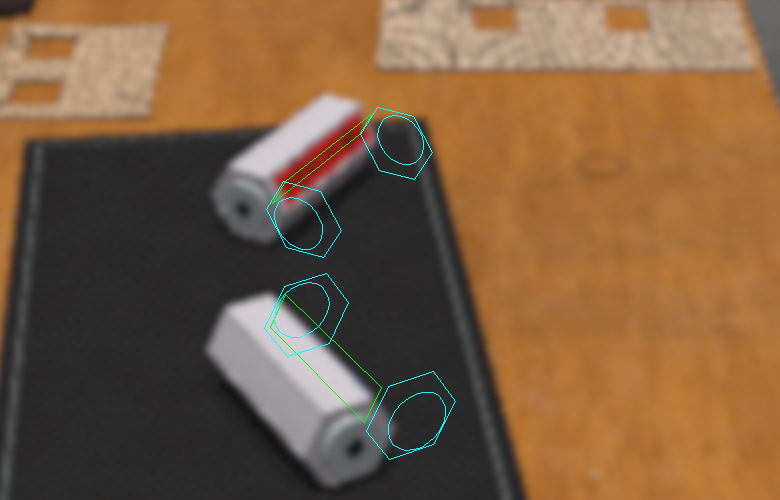

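The overlay shows the fit took the normal on the wrong side (yaw flipped by pi). I'll restrict the normal to face the robot.

```bash
sed -i 's/np.arange(0,6.3,.3)/np.arange(3.3,6.2,.3)/; s/rs.sort/rs=[r for r in rs if np.sin(r.x[2])<0];rs.sort/' fit.py
python3 - <<'E'
from fit import *
ims={n:cv2.imread(f'pics/{n}0.png')[:,:,::-1].copy() for n in('scene','side')}
cal={n:viewer.get_calibration(n) for n in ims}
R={n:redmask(ims[n],b) for n,b in(('scene',(365,165,445,215)),('side',(245,155,300,205)))}
B={'scene':bluemask(ims['scene'],(280,190,345,250))}
r=best(R,cal,[.5,-.2],np.pi/3); b=best(B,cal,[.5,0],np.pi/3)
print(r.x,r.cost,r.fun.round(2),barpts(*r.x,np.pi/3)[3]); print(b.x,b.cost)
overlay(ims,cal,[r.x,b.x],'crop2',[np.pi/3]*2)
E
```

```text
[ 0.54622771 -0.20936223  4.21871606] 0.5380374002174949 [ 0.3   0.82  0.02 -0.56  0.04 -0.03] [-0.76262053  0.41037778  0.5       ]
[0.53613238 0.0064128  5.24300758] 1.529498124917896e-11
```

View pics/crop2_scene.png

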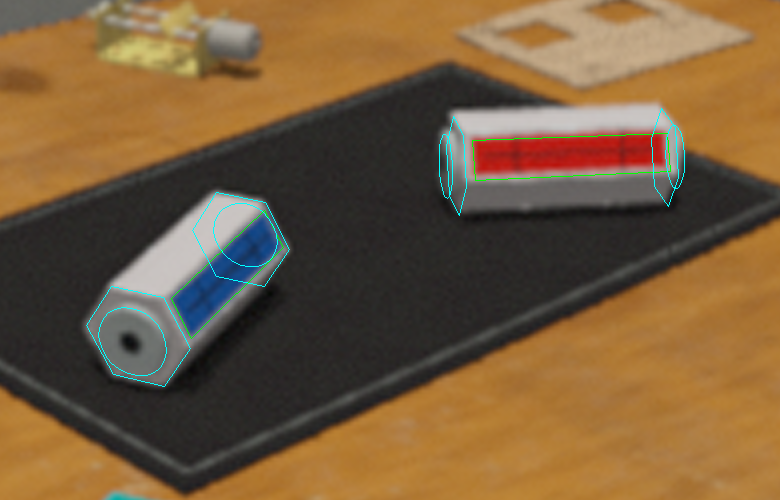

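View pics/crop2_side.png

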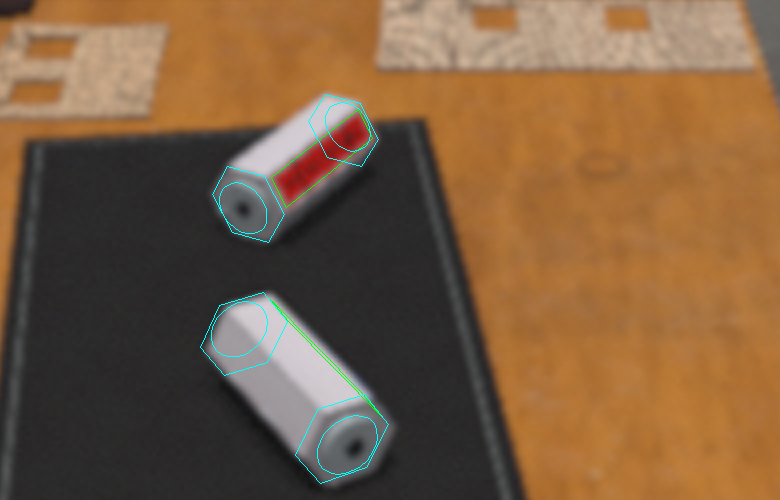

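The red bar centre is at (0.546,-0.209), and the overlay matches in both views. It should roll along (+0.88,-0.47). Next I check the mat extents and work out the tool axes and the approach.

```bash
cat > plan.py <<'E'
from fit import *
from scipy.spatial.transform import Rotation as Rn
C0=np.array([.546,-.209]); yaw=4.2187
u=np.array([np.cos(yaw),np.sin(yaw),0]); n=np.array([np.sin(yaw),-np.cos(yaw),0])
def tgt(dn,z): return np.r_[C0+dn*n[:2],z]
def rot(s): w,x,y,zz=s['ee_rot']; return Rn.from_quat([x,y,zz,w])
def show(T):
    s=manip.get_state(); R=rot(s).as_matrix(); d=R.T@(T-s['position'])*1000
    # turn about tool x (down) so that tool z || +-u
    a=[ (np.arctan2(v@ -R[:,1], v@R[:,2])) for v in (u,-u)]
    print('t',s['clock'],'pos',s['position'].round(4),'shift',d.round(1),'turns',np.round(a,3),'F',s['contact_force'].round(1),'w',round(s['width']*1000,1),'q',s['qpos'].round(2))
    return R
E
python3 - <<'E'
from plan import *
R=show(tgt(.055,.12)); print(R.round(3))
c=viewer.get_calibration('scene')
for px in((376,167),(467,199),(312,269),(224,221)):
    f=lambda p:proj(c,[[p[0],p[1],.003]])[0]-px
    print(px,least_squares(f,[.5,0]).x.round(3))
print(tgt(-.023,.023))
E
```

```text
t 0.75 pos [0.1477 0.5557 0.2313] shift [ 111.3 -527.9 -624. ] turns [-2.908  0.234] F [-0.6  0.4  0.1] w 85.8 q [ 1.19  0.28  1.5   0.    1.36 -0.12]
[[ 0.    -0.966  0.257]
 [ 0.     0.257  0.966]
 [-1.     0.     0.   ]]
(376, 167) [ 0.705 -0.273]
(467, 199) [ 0.48  -0.311]
(312, 269) [0.436 0.076]
(224, 221) [0.657 0.11 ]
[ 0.56625359 -0.21989918  0.023     ]
```

>>> move_arm --rows '[[[0, -210, -250], 0.234, 50], [[0, -210, -250], 0.234, 50], [[0, -210, -250], 0.234, 50], [[0, -210, -250], 0.234, 50], [[0, -210, -250], 0.234, 50], [[0, -210, -250], 0.234, 50], [[0, -210, -250], 0.234, 50], [[0, -210, -250], 0.234, 50]]'

```text
clock: 1.42
position: [0.2868, 0.2578, 0.2316]
ee_rot: [0.607, -0.363, 0.607, 0.362]
contact_force: [0.9, 0.2, -0.1]
width: 0.0498
```

```bash
python3 -c "
from plan import *
show(tgt(.06,.12))"
```

```text
t 1.4167 pos [0.2868 0.2578 0.2316] shift [ 111.9 -389.3 -288.3] turns [ 3.142 -0.   ] F [ 0.9  0.2 -0.1] w 49.8 q [ 0.55 -0.02  1.86 -0.    1.3  -0.52]
```

>>> move_arm --rows '[[[0, -389, -288], 0, 50], [[0, -389, -288], 0, 50], [[0, -389, -288], 0, 50], [[0, -389, -288], 0, 50], [[0, -389, -288], 0, 50], [[30, -389, -288], 0, 50], [[50, -389, -288], 0, 50], [[60, -389, -288], 0, 50]]'

```text
clock: 2.08
position: [0.4281, -0.0421, 0.2101]
ee_rot: [0.608, -0.363, 0.606, 0.361]
contact_force: [1.4, 1.8, -0.1]
width: 0.0499
```

```bash
python3 -c "
from plan import *
show(tgt(.06,.038))"
```

```text
t 2.0833 pos [ 0.4281 -0.0421  0.2101] shift [ 172.5 -122.4  -91.2] turns [ 3.141e+00 -1.000e-03] F [ 1.4  1.8 -0.1] w 49.9 q [-0.26  0.07  1.82  0.    1.25 -1.34]
```

>>> move_arm --rows '[[[0, -122, -91], 0, 50], [[20, -122, -91], 0, 50], [[50, -122, -91], 0, 50], [[90, -122, -91], 0, 50], [[125, -122, -91], 0, 50], [[150, -122, -91], 0, 50], [[162, -122, -91], 0, 50], [[165, -122, -91], 0, 50]]'

```text
clock: 2.75
position: [0.4901, -0.1793, 0.0416]
ee_rot: [0.607, -0.36, 0.608, 0.364]
contact_force: [-1.1, -0.7, 0.3]
width: 0.05
```

```bash
python3 -c "
from plan import *
show(tgt(.06,.038))
for k in ('wrist','side','scene'): cv2.imwrite(f'pics/{k}1.png',viewer.get_image(k)[:,:,::-1])
s=cv2.imread('pics/side1.png')[120:270,190:390];s=cv2.resize(s,None,fx=3.5,fy=3.5);cv2.imwrite('pics/side1c.png',s)
s=cv2.imread('pics/scene1.png')[100:260,330:530];s=cv2.resize(s,None,fx=3.5,fy=3.5);cv2.imwrite('pics/scene1c.png',s)
"
```

```text
t 2.75 pos [ 0.4901 -0.1793  0.0416] shift [ 3.6 -3.3  0.4] turns [ 3.14e+00 -2.00e-03] F [-1.1 -0.7  0.3] w 50.0 q [-0.48  0.38  1.88  0.    0.88 -1.56]
```

View pics/wrist1.png

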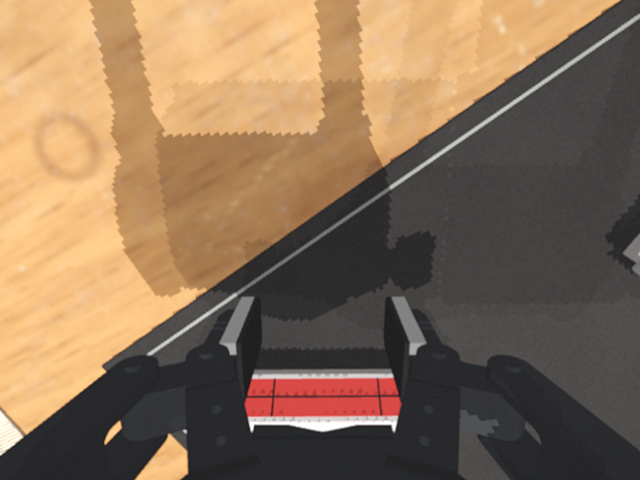

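View pics/side1c.png

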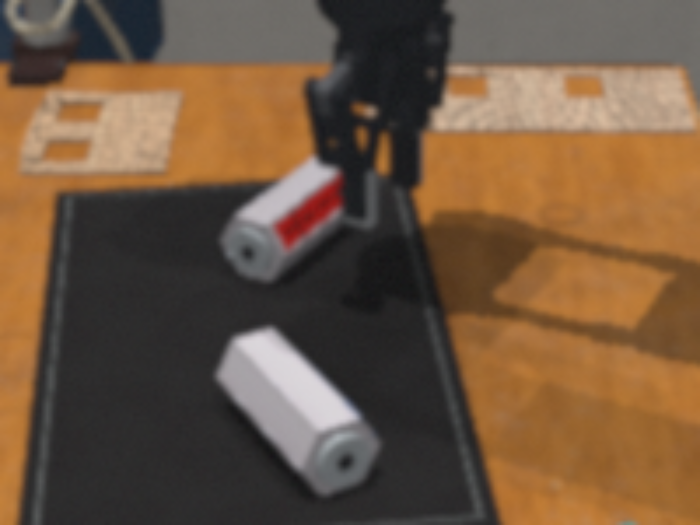

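View pics/scene1c.png

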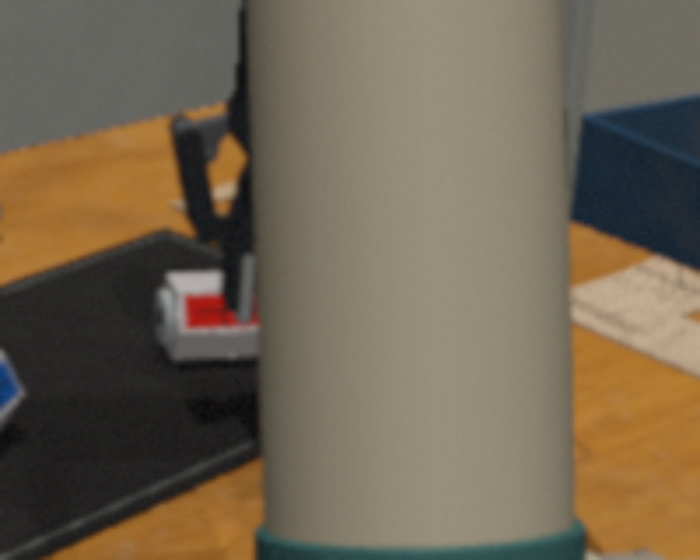

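>>> move_arm --rows '[[[4, 0, 0], 0, 50], [[8, -8, 0], 0, 50], [[8, -16, 0], 0, 50], [[8, -22, 0], 0, 50], [[8, -27, 0], 0, 50], [[8, -30, 0], 0, 50], [[8, -30, 0], 0, 50]]'

```text
clock: 3.48
position: [0.5213, -0.1953, 0.0387]
ee_rot: [0.609, -0.364, 0.606, 0.361]
contact_force: [0.6, 0.2, -0.2]
width: 0.0501
```

```bash
python3 -c "
from plan import *
show(tgt(.03,.035))
for k in ('wrist','side'): cv2.imwrite(f'pics/{k}2.png',viewer.get_image(k)[:,:,::-1])
s=cv2.imread('pics/side2.png')[120:270,190:390];s=cv2.resize(s,None,fx=3.5,fy=3.5);cv2.imwrite('pics/side2c.png',s)
"
```

```text
t 3.4833 pos [ 0.5213 -0.1953  0.0387] shift [ 3.7  1.8 -0.3] turns [ 3.141e+00 -1.000e-03] F [ 0.6  0.2 -0.2] w 50.1 q [-0.48  0.42  1.82  0.    0.9  -1.56]
```

View pics/wrist2.png

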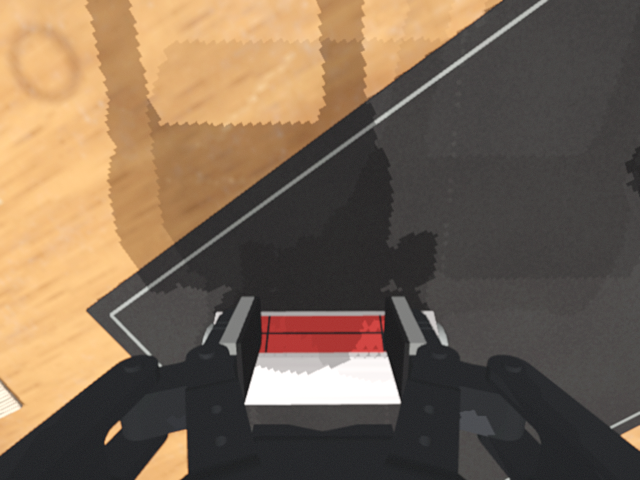

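View pics/side2c.png

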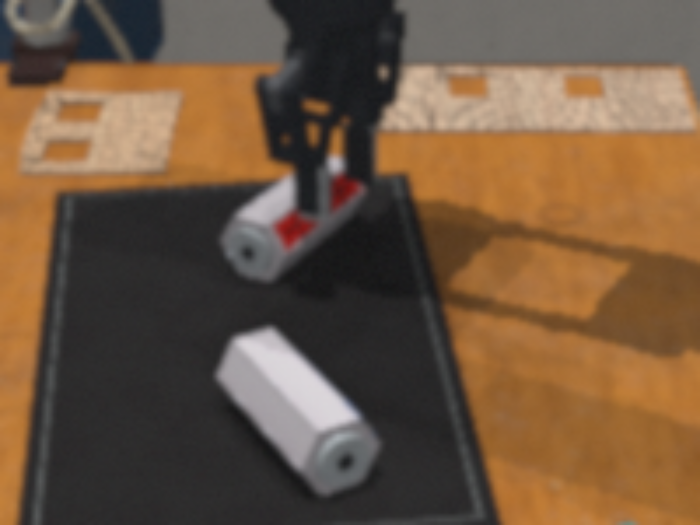

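>>> move_arm --rows '[[[4, 2, 0], 0, 50], [[4, 2, 0], 0, 50]]'

```text
clock: 3.75
position: [0.517, -0.193, 0.0336]
ee_rot: [0.608, -0.363, 0.606, 0.362]
contact_force: [-0.6, -0.9, -0.7]
width: 0.0503
```

```bash
python3 -c "
from plan import *
show(tgt(.03,.035))
"
```

```text
t 3.75 pos [ 0.517  -0.193   0.0336] shift [-1.4 -3.1 -0.3] turns [ 3.141e+00 -1.000e-03] F [-0.6 -0.9 -0.7] w 50.3 q [-0.48  0.42  1.83  0.    0.88 -1.56]
```

>>> move_arm --rows '[[[0, -5, 0], 0, 50], [[0, -9, 0], 0, 50], [[-2, -14, 0], 0, 50], [[-4, -19, 0], 0, 50], [[-6, -24, 0], 0, 50], [[-7, -28, 0], 0, 50], [[-7, -28, 0], 0, 50]]'

```text
clock: 4.33
position: [0.5441, -0.2075, 0.0417]
ee_rot: [0.609, -0.364, 0.605, 0.361]
contact_force: [-1.1, 0.8, 4.3]
width: 0.0498
```

```bash
python3 -c "
from plan import *
show(tgt(.0,.042))
for k in ('wrist','side'): cv2.imwrite(f'pics/{k}3.png',viewer.get_image(k)[:,:,::-1])
s=cv2.imread('pics/side3.png')[120:270,190:390];s=cv2.resize(s,None,fx=3.5,fy=3.5);cv2.imwrite('pics/side3c.png',s)
"
```

```text
t 4.3333 pos [ 0.5441 -0.2075  0.0417] shift [-0.3 -2.4 -0.4] turns [ 3.141e+00 -1.000e-03] F [-1.1  0.8  4.3] w 49.8 q [-0.48  0.45  1.76  0.    0.93 -1.56]
```

View pics/wrist3.png

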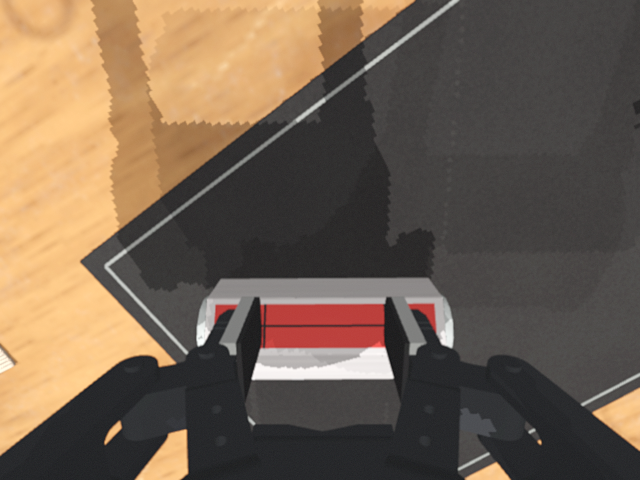

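View pics/side3c.png

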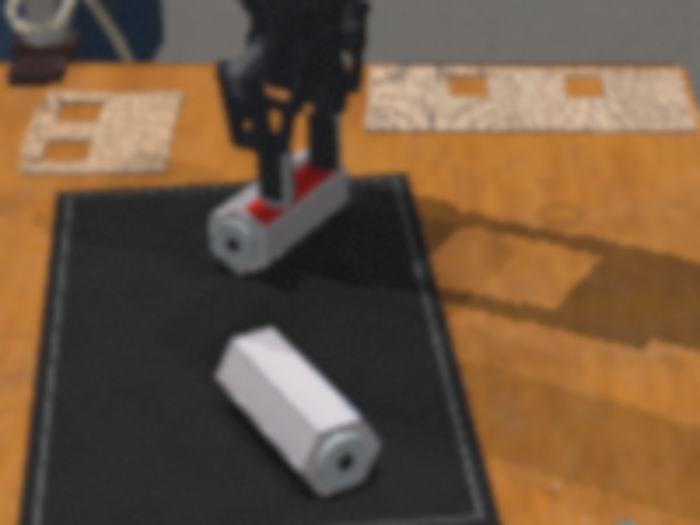

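>>> move_arm --rows '[[[-1, -4, 0], 0, 50], [[-2, -8, 0], 0, 50], [[-3, -12, 0], 0, 50], [[-4, -15, 0], 0, 50], [[-5, -15, 0], 0, 50]]'

```text
clock: 4.85
position: [0.5565, -0.2144, 0.0462]
ee_rot: [0.608, -0.364, 0.606, 0.361]
contact_force: [1.0, 0.3, 0.4]
width: 0.0498
```

```bash
python3 -c "
from plan import *
show(tgt(.0,.042))
for k in ('wrist','side'): cv2.imwrite(f'pics/{k}4.png',viewer.get_image(k)[:,:,::-1])
s=cv2.imread('pics/side4.png')[120:270,190:390];s=cv2.resize(s,None,fx=3.5,fy=3.5);cv2.imwrite('pics/side4c.png',s)
"
```

```text
t 4.85 pos [ 0.5565 -0.2144  0.0462] shift [ 4.2 11.8 -0.3] turns [ 3.141e+00 -1.000e-03] F [1.  0.3 0.4] w 49.8 q [-0.49  0.46  1.72  0.    0.96 -1.56]
```

View pics/wrist4.png

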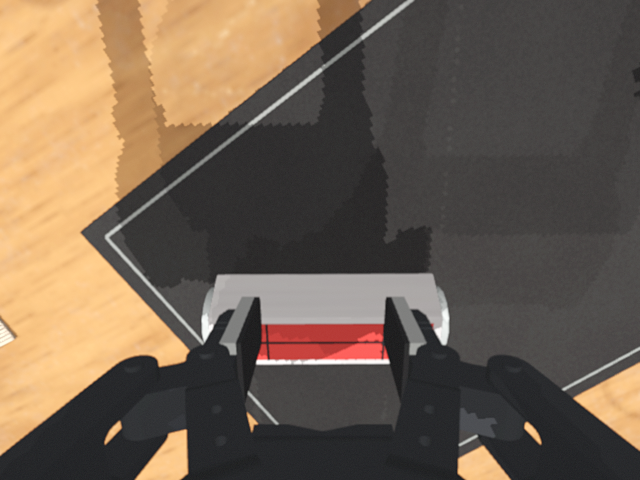

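View pics/side4c.png

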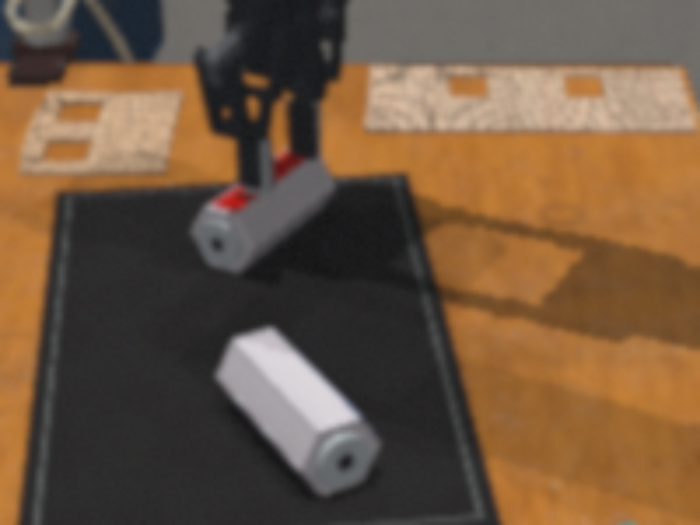

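The bar has fallen over and its red face is now on top, with no contact force. I lift straight up and check.

>>> move_arm --rows '[[[-10, 0, 0], 0, 50], [[-30, 0, 0], 0, 50], [[-65, 5, 0], 0, 50], [[-100, 20, 0], 0, 50], [[-120, 50, 0], 0, 50], [[-120, 80, 0], 0, 50], [[-120, 110, 0], 0, 50], [[-120, 110, 0], 0, 50]]'

```text
clock: 5.62
position: [0.4522, -0.1579, 0.1664]
ee_rot: [0.607, -0.362, 0.607, 0.364]
contact_force: [-1.8, 0.0, -0.3]
width: 0.0502
```

Run:
```python
from plan import *
show(tgt(.0,.042))
ims={n:viewer.get_image(n) for n in('side','wrist','scene')}
cal={n:viewer.get_calibration(n) for n in ims}
for n in ims: cv2.imwrite(f'pics/{n}5.png',ims[n][:,:,::-1])
R={'side':redmask(ims['side'],(235,150,305,205))}
R['wrist']=redmask(ims['wrist'],(150,150,500,480))
print({k:v.sum() for k,v in R.items()})
r=fit({'side':R['side']},cal,[.566,-.22,4.2187],0.0); print(r.x,r.cost)
overlay({'side':ims['side']},cal,[r.x],'fin',[0])
```

```text
t 5.6167 pos [ 0.4522 -0.1579  0.1664] shift [ 124.2 -107.1   -0.7] turns [ 3.141 -0.   ] F [-1.8  0.  -0.3] w 50.2 q [-0.48  0.18  1.8   0.    1.16 -1.56]
{'side': np.int64(156), 'wrist': np.int64(1879)}
[ 0.56644536 -0.22275199  4.22900291] 6.600902582789459e-12
```

View pics/fin_side.png

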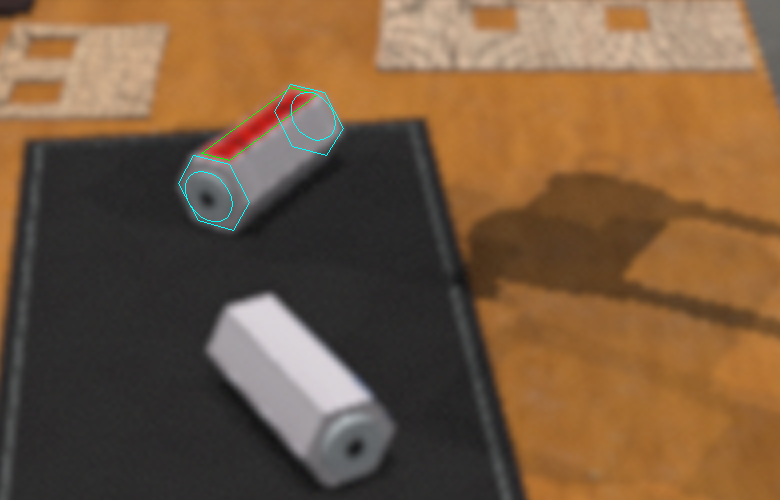

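View pics/wrist5.png

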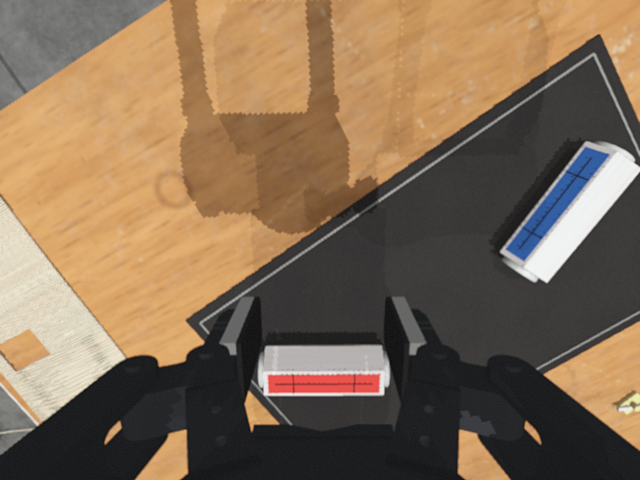

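View pics/scene5.png

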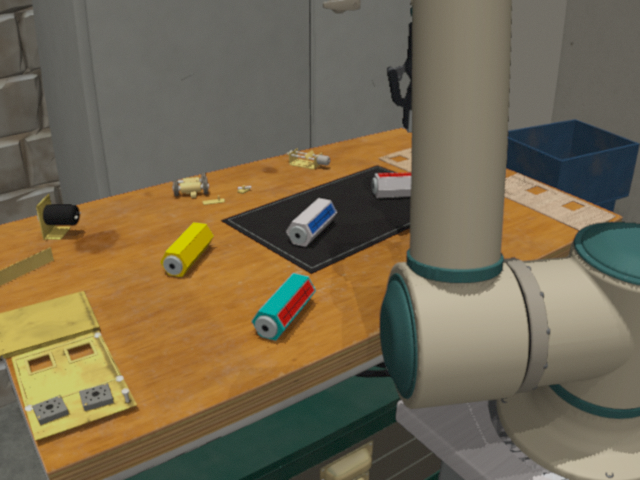

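The level red-top model fits the side view at (0.566,-0.223). The blue bar has not moved and the gripper is clear, so I hand in.

```bash
python3 -c "
from rig import manip
print(manip.sign_off(), manip.get_state()['clock'])"
```

```text
the job is handed in; nothing more can be done
the job is handed in; nothing more can be done
```

I rolled the bar with the red face over by one flat, and its red face now lies on top. I pushed it near its upper edge with both fingertips spread along the bar, backed the gripper off, and handed the job in about 5.8 s after the start.

- **Red bar:** in the last side picture, a model lying flat with the red face straight up matched the bar's outline at about (0.566, -0.223). The planned spot, one flat over, was (0.566, -0.220). It lies well inside the mat.
- **Blue bar:** it looks unmoved in the side and scene pictures; I did not measure its final position.
- **Robot:** the gripper was clear of everything, about 12 cm above the bar. The largest reading I saw during the roll was about 4 N.
- **Checks that fell short:** the first pose fit came out turned by half a turn; the overlay showed it and I corrected it before moving. The scene camera's last view of the red bar was partly blocked by the arm, so the final position rests on one camera. The wrist picture also shows the red face on top. Single arm moves ended up to about 5 mm off the command, so I allowed for that in the later steps.

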